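# Put the setting master away and hold a round flask down on the thickness probe

## Robot

A 6-joint arm with a two-finger parallel gripper is mounted at the origin on the work surface. World frame = base frame: x ahead of the robot, y to its left, z up, the work surface at z = 0. Lengths are in m, angles in rad, forces in N, time in s.
With the tool pointing down it reaches from about 0.375 to 0.9 m from the base axis. Payload 3.1 kg.
Tool frame: the origin (TCP) lies between the finger pads; the fingertips stand 22 mm ahead of it and the grasp point (between the pads) lies 3 mm ahead of it; z points along the fingers, y is the line along which they close (so a half turn about z gives the same grasp; the last joint's range is limited). The gripper opens to 87 mm and grips with 3 to 60 N. Pads are 19 mm wide; open, the fingers measure 117 mm over their backs; the gripper's body (75 mm by 190 mm) begins 51 mm behind the grasp point.
Start: joints at [-1.405, 0.527, 1.433, -0, 1.181, -0.178], TCP at [0.211, -0.588, 0.245] pointing down, gripper open.
Joint ranges: [-3.08, 3.08], [-0.75, 2.2], [0.22, 2.44], [-1.43, 4.57], [0, 2.65], [-2.85, 2.85]. Speed limits (rad/s): [2.79, 2.79, 3.14, 3.14, 3.14, 3.14].

## Interface

Orientations are given as a unit quaternion [x, y, z, w].
In Python, from rig import get_obs, camera, get_calibration, hand_in, cut_out gives the robot as it stands.
- The arm moves only by the shell command python3 -m inch 'ROWS' [OPENING] [FORCE]. ROWS is JSON, one flat list of numbers, 6 for each row, row after row: the shift along the tool's x, y, z scaled (see below), then the turn, a rotation vector about the tool's x, y, z scaled (see below). A call has 1 to 20 rows; each row is the pose to reach, as a shift and turn from the pose commanded when the call began, along the tool's axes at that moment; what a row does not reach only later rows make up. The controller multiplies each number of a shift by 0.08 m and each number of a turn by 90 degrees. A row lasts 1/12 s, in which the tool goes at most 41.7 mm and 7.16 degrees, less where a joint would pass 70% of its speed; a pose out of reach is approached as far as the arm can. A call with a number of a shift or a turn outside -1 to 1 is refused whole. A call with a gripper value outside its range is refused whole. OPENING is the finger opening in mm, from 0 to 87, set as the call begins (- or left out, the last holds). The fingers move at their own pace and stop on an object; FORCE is the grip in N (left out, the last holds). Time passes only in rows, so rows that repeat a pose let the fingers close. It gives the time, the measured TCP pose, the force, the opening and the grip force at its end, in the units of the state.
- get_obs(): the state, without advancing time (a new reading comes with each control period).
- camera(name): name is "side" or "top"; returns the picture (400x640x3 uint8, red, green, blue); there is no depth.
- get_calibration(name): a dict with "vertical_fov" (degrees; the focal length in pixels is half the picture's height over the tangent of half this angle, whatever the lens; pixels are square), "cx", "cy" (the principal point, pixels), "D" ([k1, k2, p1, p2, k3] as OpenCV has them; the pictures are not rectified), "T" (4x4, takes a point from camera to world coordinates). Camera axes: x right, y down, z forward; pixel columns grow to the right and rows downward; lengths in m; the calibration is good to about 2 mm. A picture is of the moment at which its call begins. get_calibration takes no time and is no camera call.
- hand_in(): hands the job in; it is judged then, once.
Trained networks look in the newest picture that a camera, given by its name, has taken for a name from the list of things; names that differ only in an ending like _2 or _b are one class to them, and where a whole thing is asked for, a point or a joint stands for the part that bears it (a point fixed in the world has none). Each returns a list of dicts, best first, with "conf" (0 to 1); they miss things now and then, are a little off and sometimes report something else, mostly with a low value. They report only what shows in the picture. A call takes as long as a camera call. They do not tell look-alikes from the thing itself.
- cut_out(camera, thing): "region" (400x640 bool, what is visible of it) and "bbox" ([left, top, right, bottom] in pixels, round what is visible of it).
The state is a dict: "time": time; "q": joint angles; "joint_velocities": joint speeds; "joint_torque": joint torques, N m; "position": TCP position; "tool_rot": TCP orientation; "ft_force": force on the tool from outside, world axes, zero at the start; "moment": the same for the moment, N m; "grip_width": finger opening in m; "grip_force": force on a finger pad.
Only numpy, scipy, OpenCV 4.12 (cv2) and the standard library are available. Lean on these libraries where they do the work, as an engineer would, in place of code of your own. Each camera call takes 0.05 s, during which the arm holds its last target. There are 200 camera calls.

## Task

The wall-thickness station on the bench has just been zeroed: put the red-knobbed setting master that is lying in its sprung ring back in its own slot of the rack, the one with the red seat, and leave it sitting level there. Then take the bare steel round-bottomed flask from its stand, set it upright in the sprung ring and press it down against the springs, gently and without ramming it, until its crown bears firmly on the brass probe tip below, and keep it pressed there, neck upright: you finish while still holding it down, so that the reading can be taken. Leave everything else on the bench where it is.

Things in the scene. Friction and masses are not known exactly. Their poses are not given: they have to be found in the camera images.
- master_red: Setting master, the one with the RED knob and red band: a turned steel disc 69 mm across with a domed underside (the same 40 mm sphere radius as the flask) and a knob on top; about 0.4 kg. Origin: lowest point of the dome, z axis up through the knob. Above the origin: disc edge from 20 to 26 mm, thin stem to 34 mm, knob 24 mm in diameter from 34 to 68 mm. At the start it lies in the sprung ring of the station, level.
- master_red_knob (a point): Middle of the red knob, 51 mm above the master's origin: the place to grip it (24 mm across).
- slot_red_seat (a point): Slot with the RED seat in the rack: where the origin (lowest point of the dome) of the red master must come to rest. The slot is a black block 78 x 76 mm, 14 mm high, with a red seat ring on it (outer diameter 68, inner 52 mm) whose rim lies 11.8 mm above this point; the dome centres itself in it. The z axis is up. The rack is a steel tray of three such slots in a row along its x axis, 81 mm apart, in any order.
- slot_blue_seat (a point): The same point of the slot with the blue seat; the blue master sits in it.
- slot_yellow_seat (a point): The same point of the slot with the yellow seat; it is empty and stays empty.
- rack: The steel rack tray, 262 x 92 mm, fixed on the bench. Origin: centre of its underside; x axis along the row of slots. Its end walls are 26 mm high.
- master_blue: Setting master with a BLUE knob, the same shape and size as the red one, sitting in the blue slot. Leave it alone. Origin: lowest point of its dome.
- station: The wall-thickness station, fixed on the bench: blue base plate 150 x 150 x 10 mm with three upright steel pillars (tops at 68 mm, 54 mm from the centre at 60, 180 and 300 degrees from its x axis) on which a sprung ring rides on coil springs, over a probe at the centre. Origin: centre of the base's underside.
- probe: The probe standing at the centre of the station under the ring, with a brass tip 12 mm in diameter, flat on top. Origin: centre of the probe's foot, 10 mm above the bench; the top of the tip is 28.2 mm above this origin (38.2 mm above the bench). Fixed. Its axis is the axis of the ring.
- nest_seat (a point): Point on the axis of the sprung ring that moves with the ring: where the lowest point of the flask or of a master lies when it sits in the ring. 48.2 mm above the bench when the ring is up. The ring (inner diameter 52, outer 68, rim rounded) has its rim 11.8 mm above this point. The ball centres itself in the ring.
- nest (a joint): How far the sprung ring is pressed down, in m: 0 = up, free travel to 0.014. It takes about 6 N to start it moving and 0.5 N more for each mm; a ball seated in the ring meets the probe tip at about 0.010 (about 11 N in all, weight included) and then stops; it has to bear on the tip with a few newtons more.
- flask: The bare steel round-bottomed flask: a ball 80 mm in diameter with a straight neck 24 mm in diameter on top; 134 mm high in all; about 0.45 kg. Origin: lowest point of the ball (its crown), z axis up through the neck. The neck runs from 80 to 134 mm above the origin. At the start it stands upright in a fixed pipe-ring stand, its crown 22 mm above the bench.
- flask_neck (a point): Point on the flask's axis 106 mm above its origin: a good place to grip the neck (24 mm across).
- flask_green: A flask of the same shape painted green, already checked, in another stand at the back. Leave it alone. Origin: lowest point of its ball.
- drink_bottle: Black drinks bottle, 72 mm in diameter, 235 mm high, standing on the bench. Origin: centre of its underside. Leave it alone.
- cut_plate: Dark steel plate 200 x 170 x 10 mm with a notch in one edge, lying at the back. Origin: centre of its underside. Leave it alone.
- tape_measure: Yellow tape measure, 66 x 34 x 62 mm. Origin: centre of its underside. Leave it alone.
- hammer: Hammer with a wooden handle, 260 mm long, lying on the bench. Origin: under the middle of its length. Leave it alone.
- try_square: Steel try square, stock 110 x 18 x 16 mm, blade 150 mm long, lying on the bench near the robot. Origin: under the middle of its stock. Leave it alone.
Things that resemble listed ones, but are neither listed nor needed, are in the scene too. Leave any pink look-alike of the master_red alone.

How it is judged:
By the outcome, as a careful person would: the job done as asked, in the order asked, and still so for the second after the job is handed in, while the arm keeps its last pose, push and grip.
It also fails if it takes over 70 s, if anything falls off the work surface, if the arm or the gripper's body presses on something with over 40 N, if the wrist force passes 120 N, or if a joint passes its speed limit or range.

## Working session

There is one attempt and no reset: what is moved stays moved. The work goes in short steps, Python scripts to look and compute and a shell command to move; the robot and the scene stay as the last step left them, time stands still between calls to the robot, and variables do not carry over. Pictures are saved under pics/ and viewed, at most 10 in all, crops included, and the job is handed in when it is done.

```bash
mkdir -p pics; cat > h.py <<'E'
import numpy as np,cv2
from rig import *
from scipy.spatial.transform import Rotation as R
def cal(n):
    c=get_calibration(n);f=200/np.tan(np.radians(c['vertical_fov'])/2)
    return np.array([[f,0,c['cx']],[0,f,c['cy']],[0,0,1]]),np.array(c['D'],float),np.array(c['T'])
def ray(n,p):
    K,D,T=cal(n);u=cv2.undistortPoints(np.array([[p]],float),K,D)[0,0]
    return T[:3,3],T[:3,:3]@np.array([u[0],u[1],1])
def onz(n,p,z):
    o,d=ray(n,p);return o+d*(z-o[2])/d[2]
def tri(ps,pt):
    A=[];b=[]
    for n,p in(('side',ps),('top',pt)):
        o,d=ray(n,p);d=d/np.linalg.norm(d);P=np.eye(3)-np.outer(d,d);A.append(P);b.append(P@o)
    return np.linalg.lstsq(np.vstack(A),np.hstack(b),rcond=None)[0]
def proj(n,X):
    K,D,T=cal(n);Ti=np.linalg.inv(T)
    return cv2.projectPoints(np.atleast_2d(np.array(X,float)),Ti[:3,:3].copy(),Ti[:3,3].copy(),K,D)[0][:,0]
def delta(goal,o=None):
    "shift to goal (world) in tool axes, scaled units"
    o=o or get_obs();return R.from_quat(o['tool_rot']).inv().apply(np.array(goal)-o['position'])/0.08
E
python3 - <<'E'
from h import *
for n in('side','top'):
    cv2.imwrite(f'pics/{n}0.png',camera(n)[:,:,::-1])
    print(n,cal(n)[2].round(2).tolist())
    for t in['master_red','master_red_knob','rack','station','probe','flask','flask_neck','nest_seat','master_blue','flask_green']:
        for r in cut_out(n,t)[:3]:
            ys,xs=np.nonzero(r['region']);print(t,round(r['conf'],2),np.round(r['bbox']),xs.mean().round(1),ys.mean().round(1))
o=get_obs();print(o['tool_rot'],o['ft_force'],o['grip_width'])
E
```

```text
side [[-0.98, -0.15, 0.14, 0.4], [-0.21, 0.7, -0.68, 0.8], [0.01, -0.7, -0.72, 0.93], [0.0, 0.0, 0.0, 1.0]]
master_red 0.9 [310. 198. 334. 215.] 321.5 206.8
master_red 0.87 [356. 213. 380. 237.] 368.5 224.2
master_red 0.72 [340. 175. 360. 198.] 348.5 188.4
master_red_knob 0.74 [272. 272. 308. 308.] 287.9 288.7
master_red_knob 0.68 [311. 195. 333. 217.] 321.9 206.7
master_red_knob 0.67 [340. 180. 359. 195.] 349.0 187.9
rack 0.67 [263. 268. 367. 331.] 314.2 307.2
station 0.65 [294. 195. 346. 241.] 320.3 223.7
flask 0.79 [347. 128. 366. 163.] 354.8 146.1
flask 0.7 [224. 294. 268. 361.] 246.6 329.7
flask_neck 0.97 [342. 124. 364. 164.] 353.9 147.1
nest_seat 0.46 [310. 211. 340. 228.] 325.6 216.2
master_blue 0.69 [334. 297. 356. 318.] 343.5 303.2
master_blue 0.61 [297. 280. 332. 314.] 315.2 298.5
master_blue 0.36 [362. 238. 394. 261.] 379.4 248.6
flask_green 0.78 [277. 114. 299. 150.] 288.1 136.3
flask_green 0.2 [390. 183. 424. 210.] 401.5 193.6
top [[-0.01, -1.0, 0.07, 0.46], [-1.0, 0.01, 0.03, -0.01], [-0.03, -0.07, -1.0, 1.49], [0.0, 0.0, 0.0, 1.0]]
master_red 0.81 [300. 196. 324. 213.] 311.0 203.4
master_red 0.55 [302. 238. 322. 263.] 312.5 248.8
master_red_knob 0.81 [301. 194. 318. 214.] 310.7 203.6
master_red_knob 0.76 [341. 211. 366. 234.] 354.7 222.4
master_red_knob 0.55 [301. 237. 324. 257.] 312.5 248.3
rack 0.77 [213. 181. 254. 257.] 231.2 215.0
rack 0.19 [288. 175. 337. 227.] 311.4 204.1
station 0.81 [288. 177. 335. 226.] 311.6 203.8
flask 0.65 [398. 208. 418. 234.] 407.7 218.7
flask_neck 0.57 [397. 208. 420. 232.] 407.7 219.2
nest_seat 0.59 [301. 192. 324. 216.] 315.4 203.1
master_blue 0.69 [212. 231. 234. 251.] 223.4 240.6
flask_green 0.72 [395. 131. 419. 153.] 407.6 143.4
[9.85176516e-01 1.71543669e-01 1.40829668e-05 3.65259754e-05] [0.68759744 1.19225503 0.1523146 ] 0.08682725927936034
```

View pics/side0.png

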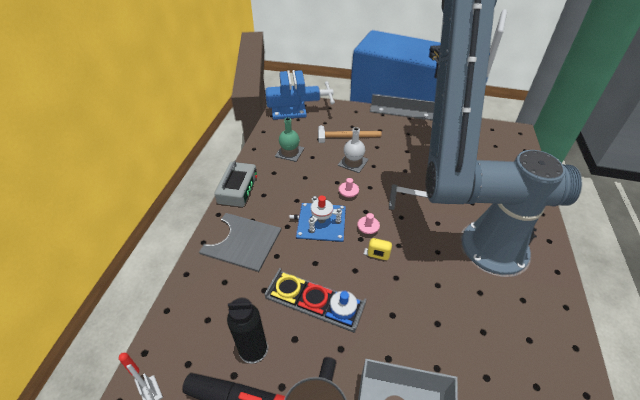

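View pics/top0.png

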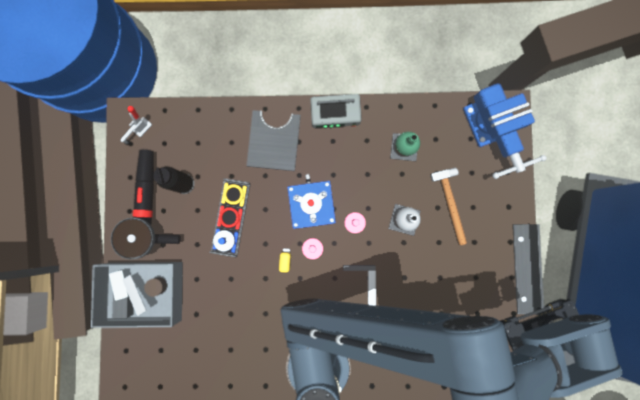

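The side view shows the red master in the station at (322,206), the red slot at (315,297), the flask at (354,150) and pink look-alikes at (348,188) and (368,224). In the top view the station is at (311,204), the red slot at (230,217) and the steel flask at (406,218). Next I'll measure by colour.

```bash
cat > m.py <<'E'
from h import *
def seg(im,c,r,kind):
    h=cv2.cvtColor(im,cv2.COLOR_RGB2HSV).astype(int);H,S,V=h[...,0],h[...,1],h[...,2]
    m={'red':((H<8)|(H>172))&(S>170)&(V>70),'yel':(H>20)&(H<35)&(S>130)&(V>90),'blue':(H>100)&(H<125)&(S>130)&(V>60)}[kind]
    k=np.zeros_like(m);k[c[1]-r:c[1]+r,c[0]-r:c[0]+r]=1
    ys,xs=np.nonzero(m&k)
    return np.array([xs.mean(),ys.mean()]),(xs.min(),ys.min(),xs.max(),ys.max()),len(xs),np.array([(xs.min()+xs.max())/2,(ys.min()+ys.max())/2])
E
python3 - <<'E'
from m import *
S,T=[cv2.imread(f'pics/{n}0.png')[:,:,::-1].copy() for n in('side','top')]
ks=seg(S,(322,203),14,'red');kt=seg(T,(311,203),12,'red')
print('knob',ks,kt,tri(ks[0],kt[0]),onz('top',kt[0],.114),onz('side',ks[0],.102))
for nm,k,cs,ct in(('redslot','red',(315,297),(230,217)),('yel','yel',(288,288),(234,194))):
    s=seg(S,cs,22,k);t=seg(T,ct,14,k);print(nm,s,t,tri(s[3],t[3]),onz('top',t[3],.024),onz('side',s[3],.024))
s=seg(S,(321,222),32,'blue');t=seg(T,(311,204),30,'blue');print('station',s[1],t[1],onz('top',t[3],.01),onz('side',s[3],.01))
for nm,g in(('flask',1),):
  for n in('side','top'):
    r=[x for x in cut_out(n,'flask') if abs(x['bbox'][0]-(347 if n=='side' else 398))<8][0]
    print(n,r['bbox'])
a=cv2.resize(S[115:345,255:385],None,fx=3,fy=3,interpolation=2);a=a[:600]
b=cv2.resize(T[180:260,205:305],None,fx=4,fy=4,interpolation=2)
c=cv2.resize(T[180:240,340:440],None,fx=4,fy=4,interpolation=2)
im=np.zeros((600,800,3),np.uint8);im[:600,:390]=a[:600,:390];im[:320,400:]=b;im[330:570,400:]=c
cv2.imwrite('pics/m.png',im[:,:,::-1])
E
```

```text
m.py:7: RuntimeWarning: Mean of empty slice.
  return np.array([xs.mean(),ys.mean()]),(xs.min(),ys.min(),xs.max(),ys.max()),len(xs),np.array([(xs.min()+xs.max())/2,(ys.min()+ys.max())/2])
  ret = ret.dtype.type(ret / rcount)
Traceback (most recent call last):
  File "m.py", line 7, in seg
    return np.array([xs.mean(),ys.mean()]),(xs.min(),ys.min(),xs.max(),ys.max()),len(xs),np.array([(xs.min()+xs.max())/2,(ys.min()+ys.max())/2])
                                            ~~~~~~^^
ValueError: zero-size array to reduction operation minimum which has no identity
```

```bash
sed -i 's/(S>170)/(S>110)/' m.py
cat > run1.py <<'E'
from m import *
S,T=[cv2.imread(f'pics/{n}0.png')[:,:,::-1].copy() for n in('side','top')]
print(T[203,305:318].tolist())
a=cv2.resize(S[120:320,255:385],None,fx=3,fy=3,interpolation=2)
b=cv2.resize(T[180:260,205:305],None,fx=4,fy=4,interpolation=2)
c=cv2.resize(T[175:240,335:435],None,fx=4,fy=4,interpolation=2)
im=np.zeros((600,800,3),np.uint8);im[:600,:390]=a;im[:320,400:]=b;im[330:590,400:]=c
cv2.imwrite('pics/m.png',im[:,:,::-1])
def go(nm,k,cs,rs,ct,rt,zs,zt):
    try:
        s=seg(S,cs,rs,k);t=seg(T,ct,rt,k)
        print(nm,s[0],s[1],s[2],t[0],t[1],t[2],'tri',tri(s[0],t[0]),'mid',tri(s[3],t[3]),'z',onz('top',t[3],zt),onz('side',s[3],zs))
    except Exception as e:print(nm,e)
np.set_printoptions(precision=4,suppress=True)
go('knob','red',(322,203),14,(311,203),12,.102,.114)
go('redslot','red',(315,297),22,(230,217),14,.024,.024)
go('yel','yel',(288,288),22,(234,194),14,.024,.024)
go('station','blue',(321,222),32,(311,204),30,.01,.01)
for n in('side','top'):
    for r in cut_out(n,'flask'):print(n,r['bbox'])
E
python3 run1.py
```

```text
[[252, 253, 254], [250, 247, 249], [249, 203, 208], [252, 126, 127], [253, 99, 96], [254, 99, 96], [254, 100, 97], [253, 101, 99], [249, 137, 139], [245, 224, 227], [251, 252, 253], [253, 254, 254], [253, 254, 254]]
knob [321.4074 201.    ] (np.int64(317), np.int64(195), np.int64(328), np.int64(215)) 81 [310.3077 202.2692] (np.int64(308), np.int64(200), np.int64(313), np.int64(205)) 26 tri [0.5543 0.0194 0.1044] mid [0.5528 0.019  0.0867] z [0.554  0.0187 0.114 ] [0.5468 0.033  0.102 ]
redslot [314.1882 298.0438] (np.int64(298), np.int64(283), np.int64(331), np.int64(313)) 457 [229.6875 217.2531] (np.int64(217), np.int64(205), np.int64(242), np.int64(229)) 320 tri [0.5125 0.3021 0.0195] mid [0.5125 0.3024 0.0205] z [0.5132 0.3018 0.024 ] [0.5112 0.3043 0.024 ]
yel [287.3367 287.995 ] (np.int64(271), np.int64(273), np.int64(304), np.int64(303)) 401 [234.7741 194.205 ] (np.int64(223), np.int64(183), np.int64(246), np.int64(205)) 239 tri [0.5931 0.2854 0.0156] mid [0.593  0.2861 0.0167] z [0.593  0.2847 0.024 ] [0.5908 0.2901 0.024 ]
station [320.4637 226.1532] (np.int64(296), np.int64(203), np.int64(344), np.int64(241)) 1005 [311.2299 204.9782] (np.int64(288), np.int64(182), np.int64(333), np.int64(227)) 1057 tri [ 0.5548  0.0192 -0.0164] mid [0.5555 0.0213 0.0068] z [0.5545 0.0211 0.01  ] [0.5558 0.0241 0.01  ]
side [346.7, 127.7, 365.6, 163.4]
side [223.9, 293.5, 268.0, 361.0]
top [398.0, 208.3, 418.3, 233.6]
```

View pics/m.png

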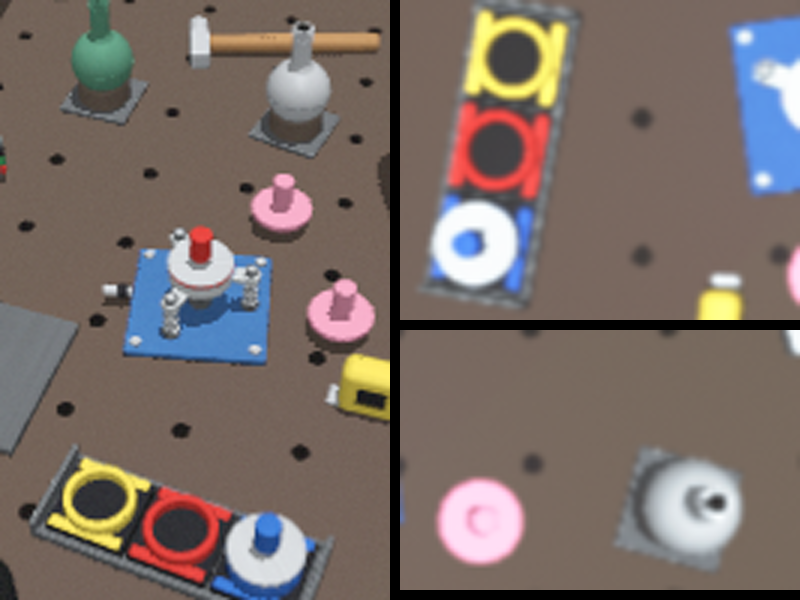

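The pictures and measurements agree:
- Knob axis: about (0.554, 0.019)
- Red slot: (0.5125, 0.302)
- Flask mouth: side (356,129), top (414,218)

Now I'll approach the station.

```bash
for i in 1 2 3 4 5 6; do :; done
python3 -m inch '[0.94,-0.81,0,0,0,0,0.94,-0.81,0,0,0,0,0.94,-0.81,0,0,0,0]' 87 20 >/dev/null
python3 -m inch '[0.94,-0.81,0,0,0,0,0.94,-0.81,0,0,0,0,0.94,-0.81,0,0,0,0]' >/dev/null
python3 -m inch '[0.94,-0.81,0,0,0,0,0.94,-0.81,0,0,0,0,0.94,-0.81,0,0,0,0]' >/dev/null
python3 -m inch '[0.94,-0.81,0,0,0,0,0.94,-0.81,0,0,0,0,0.94,-0.81,0,0,0,0]' >/dev/null
python3 -m inch '[0.94,-0.81,0,0,0,0,0.94,-0.81,0,0,0,0,0.94,-0.81,0,0,0,0]' >/dev/null
python3 -m inch '[0.94,-0.81,0,0,0,0,0.94,-0.81,0,0,0,0,0.94,-0.81,0,0,0,0,0.94,-0.81,0,0,0,0]'
python3 - <<'E'
from h import *
np.set_printoptions(precision=4,suppress=True)
print(delta([.554,.0195,.2]),tri([356,129.3],[414.2,218.1]),onz('top',[414.2,218.1],.156),onz('side',[356,129.3],.156))
print(get_obs()['q'])
E
```

```text
time: 2.78
position: [0.5062, -0.0668, 0.2448]
tool_rot: [0.985, 0.174, 0.001, -0.0]
ft_force: [0.4, -0.1, 0.2]
grip_width: 0.087
grip_force: 0.0
[ 0.9302 -0.8086  0.5616] [ 0.4975 -0.3041  0.1566] [ 0.4988 -0.3041  0.156 ] [ 0.4963 -0.3051  0.156 ]
[-0.3509  0.3732  1.7168  0.0011  1.0499  0.8695]
```

```bash
python3 -m inch '[0.93,-0.81,0.5,0,0,0,0.93,-0.81,0.56,0,0,0,0.93,-0.81,0.56,0,0,0,0.93,-0.81,0.56,0,0,0,0.93,-0.81,0.56,0,0,0]'
python3 -m inch '[0,0,0.4,0,0,0,0,0,0.8,0,0,0,0,0,1,0,0,0,0,0,1,0,0,0]' 
python3 - <<'E'
from m import *
np.set_printoptions(precision=4,suppress=True)
print(delta([.554,.0195,.104]))
S=camera('side');T=camera('top')
im=np.zeros((600,800,3),np.uint8);im[:,:400]=cv2.resize(S[150:250,290:357],(400,600),interpolation=2);im[:400,400:]=cv2.resize(T[165:245,270:350],(400,400),interpolation=2)
cv2.imwrite('pics/a.png',im[:,:,::-1])
E
```

```text
time: 3.2
position: [0.5522, 0.0163, 0.199]
tool_rot: [0.985, 0.172, -0.001, 0.0]
ft_force: [-0.7, -0.2, -0.0]
grip_width: 0.0869
grip_force: 0.0
time: 3.53
position: [0.5498, 0.0147, 0.1172]
tool_rot: [0.985, 0.171, -0.003, -0.001]
ft_force: [-0.7, -0.6, 0.4]
grip_width: 0.087
grip_force: 0.0
[ 0.0702 -0.038   0.1649]
```

View pics/a.png

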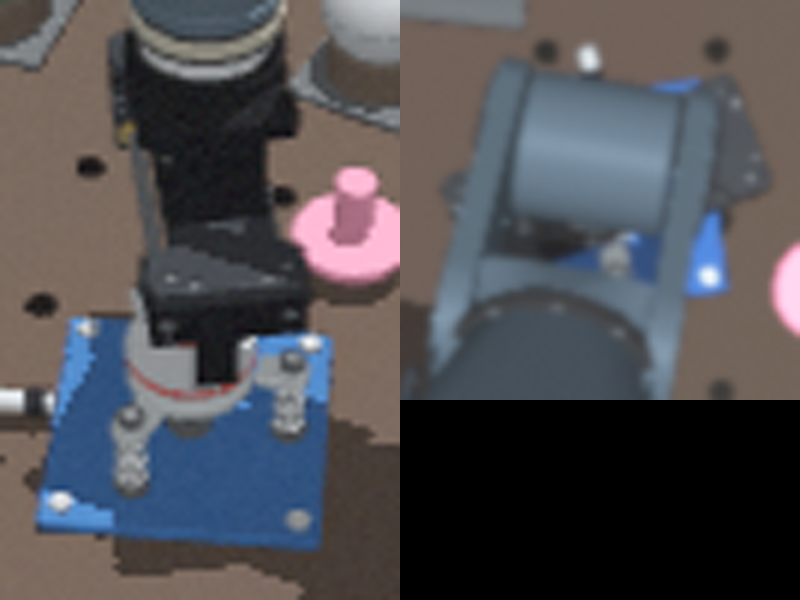

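The fingers straddle the hidden knob over the disc, in the side view around (325,205). I'll go down the rest and close.

```bash
python3 -m inch '[0.05,-0.03,0.16,0,0,0,0.05,-0.03,0.16,0,0,0,0.05,-0.03,0.16,0,0,0,0.05,-0.03,0.16,0,0,0]'
python3 -m inch '[0,0,0,0,0,0,0,0,0,0,0,0,0,0,0,0,0,0,0,0,0,0,0,0,0,0,0,0,0,0,0,0,0,0,0,0]' 10 20
python3 -m inch '[0,0,0,0,0,0,0,0,0,0,0,0,0,0,0,0,0,0,0,0,0,0,0,0]' 
python3 -c "
from h import *
print(get_obs()['moment'],delta([.554,.0195,.104]))"
```

```text
time: 3.97
position: [0.556, 0.02, 0.1076]
tool_rot: [0.985, 0.172, 0.001, 0.0]
ft_force: [0.6, 0.7, 0.3]
grip_width: 0.0868
grip_force: 0.0
time: 4.47
position: [0.5556, 0.02, 0.107]
tool_rot: [0.985, 0.172, 0.0, 0.0]
ft_force: [0.5, 1.1, -0.4]
grip_width: 0.0546
grip_force: 0.0
time: 4.8
position: [0.5556, 0.02, 0.1069]
tool_rot: [0.985, 0.172, -0.0, -0.0]
ft_force: [-0.3, 0.7, 0.0]
grip_width: 0.0283
grip_force: 0.0
[-0.00039923 -0.03004771 -0.01550344] [-0.02044824 -0.00090217  0.03654575]
```

```bash
python3 -m inch '[0,0,0.04,0,0,0,0,0,0.04,0,0,0,0,0,0.04,0,0,0,0,0,0.04,0,0,0,0,0,0.04,0,0,0,0,0,0.04,0,0,0]' 10 25
python3 -m inch '[0,0,-0.05,0,0,0,0,0,-0.1,0,0,0,0,0,-0.25,0,0,0,0,0,-0.5,0,0,0,0,0,-0.8,0,0,0,0,0,-0.8,0,0,0,0,0,-0.8,0,0,0]'
python3 -c "
from h import *
o=get_obs();print(o['moment'],delta([.5125,.302,.18],o))"
```

```text
time: 5.3
position: [0.5563, 0.0189, 0.1042]
tool_rot: [0.985, 0.172, 0.001, 0.001]
ft_force: [0.1, -5.1, 3.1]
grip_width: 0.0237
grip_force: 25.0
time: 5.88
position: [0.5556, 0.0206, 0.168]
tool_rot: [0.985, 0.172, 0.001, -0.0]
ft_force: [0.7, -0.5, -4.9]
grip_width: 0.0232
grip_force: 25.0
[0.01698778 0.050406   0.0134634 ] [ 0.68207681 -3.4927156  -0.14811197]
```

```bash
python3 -m inch '[0.04,-0.15,0,0,0,0,0.1,-0.5,0,0,0,0,0.17,-0.87,0,0,0,0]' >/dev/null
python3 -m inch '[0.08,-0.43,0,0,0,0,0.17,-0.87,0,0,0,0]' >/dev/null
python3 -m inch '[0.08,-0.43,0,0,0,0,0.17,-0.87,0,0,0,0]' >/dev/null
python3 -m inch '[0.08,-0.38,0,0,0,0,0.14,-0.65,0,0,0,0,0.17,-0.82,0,0,0,0,0.17,-0.87,0,0,0,0,0.17,-0.87,0,0,0,0,0.17,-0.87,0,0,0,0,0.17,-0.87,0,0,0,0]'
python3 - <<'E'
from m import *
np.set_printoptions(precision=4,suppress=True)
S=camera('side');T=camera('top')
print(delta([.514,.302,.1]),get_obs()['grip_width'])
im=np.zeros((600,800,3),np.uint8);im[:,:400]=cv2.resize(S[240:340,270:337],(400,600),interpolation=2);im[:400,400:]=cv2.resize(T[165:265,190:290],(400,400),interpolation=2)
cv2.imwrite('pics/b.png',im[:,:,::-1])
E
```

```text
time: 7.05
position: [0.5127, 0.2989, 0.1673]
tool_rot: [0.985, 0.171, -0.001, 0.0]
ft_force: [0.7, 0.0, -3.6]
grip_width: 0.0234
grip_force: 25.0
[ 0.0242 -0.0319  0.846 ] 0.023095856216236835
```

View pics/b.png

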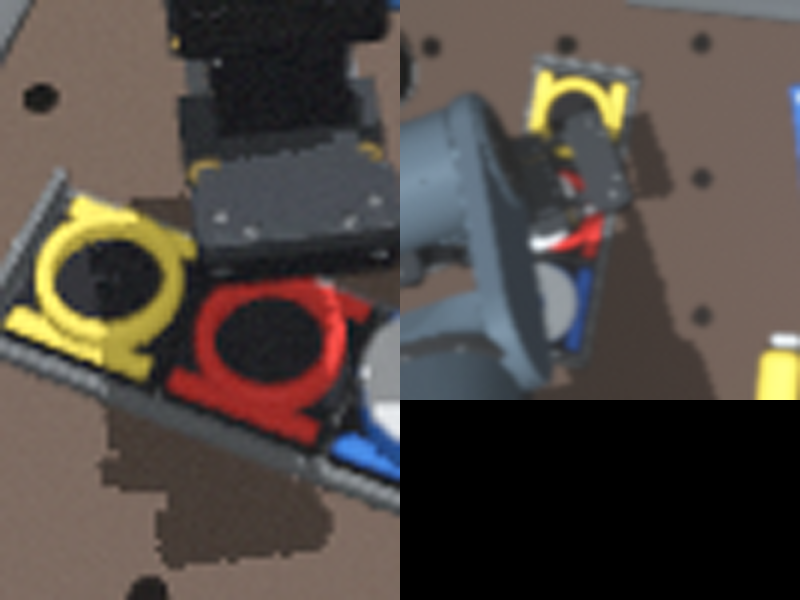

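The gripper covers the master in this side view, and the seat itself is clear. I'll check where the master should project.

```bash
python3 - <<'E'
from m import *
np.set_printoptions(precision=1,suppress=True)
for n in('side','top'):print(n,proj(n,[[.513,.299,.167],[.513,.299,.167-.022],[.513,.299,.132],[.513,.299,.112],[.5125,.302,.02]]))
T=get_obs();print(T['position'],T['grip_force'])
S=camera('side')
im=cv2.resize(S[190:340,250:450],(800,600),interpolation=2)
cv2.imwrite('pics/c.png',im[:,:,::-1])
E
```

```text
side [[314.  266.5]
 [314.  271.5]
 [314.1 274.4]
 [314.1 278.7]
 [314.2 297.9]]
top [[220.6 215.4]
 [222.2 215.6]
 [223.2 215.8]
 [224.6 216.1]
 [229.7 217.3]]
[0.5 0.3 0.2] 24.977963785640895
```

View pics/c.png

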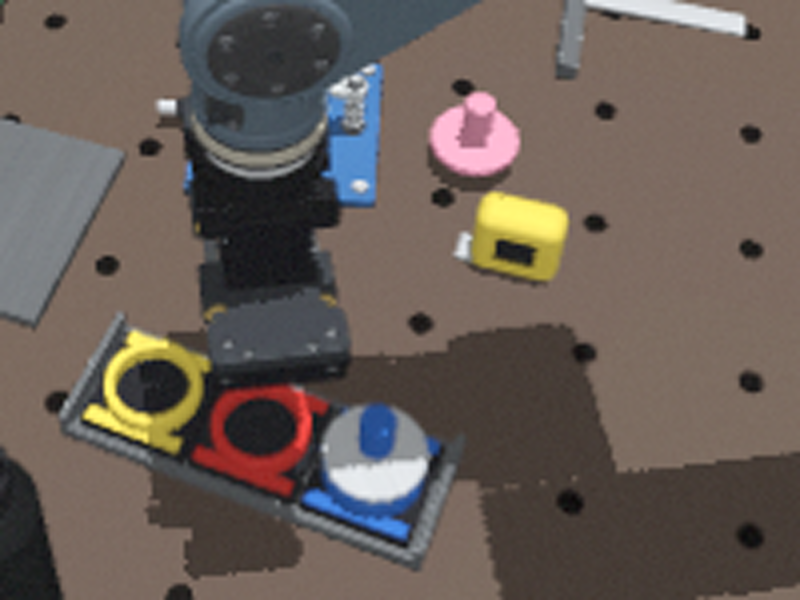

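The master is hidden exactly where the gripper body is: predicted (314,274), crop (256,336). Grip width and weight confirm it is held, so I'll lower it.

```bash
python3 -m inch '[0.02,-0.03,0.3,0,0,0,0.02,-0.03,0.65,0,0,0,0.02,-0.03,0.9,0,0,0,0.02,-0.03,1,0,0,0,0.02,-0.03,1,0,0,0,0.02,-0.03,1,0,0,0,0.02,-0.03,1,0,0,0]'
python3 -m inch '[0,0,0.03,0,0,0,0,0,0.06,0,0,0,0,0,0.09,0,0,0,0,0,0.12,0,0,0,0,0,0.12,0,0,0,0,0,0.12,0,0,0]'
python3 -c "
from h import *
o=get_obs();print(o['moment'],o['position'],delta([.514,.302,.066],o))"
```

```text
time: 7.78
position: [0.5147, 0.3034, 0.0891]
tool_rot: [0.985, 0.171, 0.002, -0.0]
ft_force: [0.6, 0.1, -4.1]
grip_width: 0.0232
grip_force: 25.0
time: 8.28
position: [0.5143, 0.3027, 0.0808]
tool_rot: [0.985, 0.172, 0.001, 0.001]
ft_force: [-1.4, -3.4, 10.5]
grip_width: 0.0234
grip_force: 25.0
[-0.59707995  0.37153805 -0.03007095] [0.51431727 0.30268165 0.08075577] [-0.00702266  0.00640862  0.18444149]
```

Contact came about 10 mm higher than expected, so I'll look before pressing further.

```bash
python3 -m inch '[0,0,-0.12,0,0,0,0,0,-0.12,0,0,0,0,0,-0.12,0,0,0]'
python3 - <<'E'
from m import *
np.set_printoptions(precision=4,suppress=True)
print('blue knob top',tri([344.5,291.7],[221.5,240.5]))
S=camera('side');T=camera('top')
im=np.zeros((600,800,3),np.uint8);im[:,:500]=cv2.resize(S[250:340,260:335],(500,600),interpolation=2);im[:300,500:]=cv2.resize(T[180:255,195:270],(300,300),interpolation=2)
cv2.imwrite('pics/d.png',im[:,:,::-1])
E
```

```text
time: 8.53
position: [0.5139, 0.3035, 0.0884]
tool_rot: [0.985, 0.172, 0.001, -0.0]
ft_force: [-0.3, -0.3, -4.3]
grip_width: 0.0232
grip_force: 25.0
blue knob top [0.4327 0.3117 0.0984]
```

View pics/d.png

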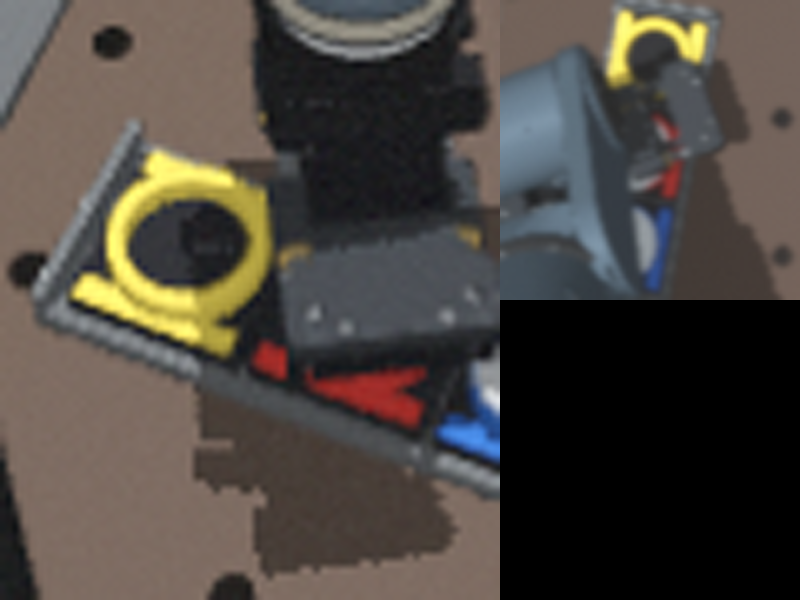

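```bash
python3 - <<'E'
from m import *
np.set_printoptions(precision=4,suppress=True)
S,T=[cv2.imread(f'pics/{n}0.png')[:,:,::-1].copy() for n in('side','top')]
s=seg(S,(344,297),9,'blue');t=seg(T,(221,240),6,'blue');print(s,t,tri(s[0],t[0]))
for n in('side','top'):
  for z in(.0135,.025):
    b=np.array([.432,.3185,z]);print(n,z,*proj(n,[b+[0,0,.068],b+[0,0,.034],b+[0,0,.026]]).round(1))
for p in S[286:306,344]:print(p.tolist(),end=' ')
E
python3 - <<'E'
from h import *
print(get_obs()['moment'])
E
```

```text
(array([343.6842, 297.2737]), (np.int64(340), np.int64(291), np.int64(348), np.int64(303)), 95, array([344., 297.])) (array([221.5, 240.5]), (np.int64(219), np.int64(238), np.int64(224), np.int64(243)), 30, array([221.5, 240.5])) [0.4326 0.3163 0.0786]
side 0.0135 [343.6 297.4] [342.9 304. ] [342.7 305.5]
side 0.025 [343.8 295.2] [343.1 301.8] [342.9 303.3]
top 0.0135 [220.7 240.9] [223.  240.7] [223.5 240.7]
top 0.025 [219.8 241. ] [222.2 240.8] [222.8 240.7]
[117, 99, 89] [115, 97, 89] [117, 100, 89] [116, 99, 89] [109, 103, 126] [79, 120, 191] [64, 129, 219] [69, 133, 221] [66, 131, 220] [66, 132, 222] [68, 133, 223] [72, 136, 224] [61, 120, 204] [39, 78, 145] [35, 73, 137] [37, 74, 137] [39, 74, 137] [39, 76, 137] [67, 89, 136] [114, 122, 137] [-0.05378935  0.01235479  0.05863973]
```

The blue knob's model (top at side row 294.7) puts the seats at z≈0.025, so that contact was the real seating. I'll lower again with a slight -y nudge and release.

```bash
python3 -m inch '[0,0.015,0.04,0,0,0,0,0.015,0.08,0,0,0,0,0.015,0.1,0,0,0,0,0.015,0.11,0,0,0,0,0.015,0.11,0,0,0]'
python3 -c "
from h import *
o=get_obs();print(o['moment'],o['position'])"
```

```text
time: 9.05
position: [0.5143, 0.302, 0.0803]
tool_rot: [0.985, 0.172, 0.0, 0.0]
ft_force: [-1.1, -2.0, 7.2]
grip_width: 0.0234
grip_force: 25.0
[-0.33355896  0.41880244  0.0638087 ] [0.5142502  0.30201203 0.08033031]
```

```bash
python3 -m inch '[-0.01,0.01,0,0,0,0,-0.01,0.01,0,0,0,0,-0.01,0.01,-0.01,0,0,0]'
python3 -m inch '[0,0,0,0,0,0,0,0,0,0,0,0,0,0,0,0,0,0,0,0,0,0,0,0,0,0,0,0,0,0]' 50
python3 -m inch '[0,0,-0.3,0,0,0,0,0,-0.7,0,0,0,0,0,-1,0,0,0,0,0,-1,0,0,0]'
python3 -m inch '[0,0.4,0,0,0,0,0,0.8,-0.5,0,0,0,0,1,-0.8,0,0,0]' >/dev/null
python3 -m inch '[0,0.5,0,0,0,0,0,1,0,0,0,0]' 87 >/dev/null
python3 -m inch '[-0.2,0.5,0,0,0,0,-0.3,1,0,0,0,0,-0.3,1,0,0,0,0]' 
python3 - <<'E'
from m import *
np.set_printoptions(precision=4,suppress=True)
S=camera('side');T=camera('top')
s=seg(S,(314,285),10,'red');print(s,delta([.4975,-.304,.23]))
im=np.zeros((600,800,3),np.uint8);im[:,:500]=cv2.resize(S[250:340,260:335],(500,600),interpolation=2);im[:300,500:]=cv2.resize(T[180:255,195:270],(300,300),interpolation=2)
cv2.imwrite('pics/e.png',im[:,:,::-1])
E
```

```text
time: 9.3
position: [0.514, 0.3017, 0.0806]
tool_rot: [0.985, 0.171, 0.001, -0.001]
ft_force: [0.4, 1.1, -0.2]
grip_width: 0.023
grip_force: 25.0
time: 9.72
position: [0.5131, 0.3008, 0.0794]
tool_rot: [0.985, 0.172, -0.0, 0.0]
ft_force: [-0.2, -0.4, 0.4]
grip_width: 0.0465
grip_force: 0.0
time: 10.05
position: [0.5165, 0.3022, 0.1646]
tool_rot: [0.985, 0.172, 0.005, -0.001]
ft_force: [1.7, 0.1, 0.3]
grip_width: 0.0502
grip_force: 0.0
time: 10.72
position: [0.573, 0.0599, 0.2231]
tool_rot: [0.986, 0.168, -0.0, 0.002]
ft_force: [-0.0, 0.7, 0.4]
grip_width: 0.0753
grip_force: 0.0
(array([314.5   , 286.5918]), (np.int64(311), np.int64(280), np.int64(318), np.int64(293)), 98, array([314.5, 286.5])) [-2.4171  4.0403 -0.0885]
```

View pics/e.png

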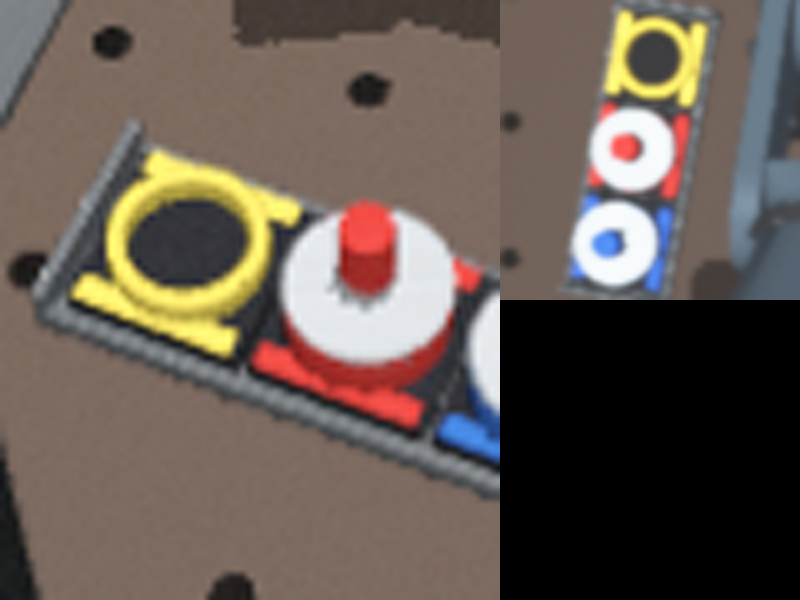

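The red master sits level in the red slot: knob at side crop (368,245), disc concentric with its seat. Next I'll move to the flask.

```bash
python3 -m inch '[-0.24,0.4,0,0,0,0,-0.48,0.81,0,0,0,0]' 87 >/dev/null
python3 -m inch '[-0.24,0.4,0,0,0,0,-0.48,0.81,0,0,0,0]' >/dev/null
python3 -m inch '[-0.24,0.4,0,0,0,0,-0.48,0.81,0,0,0,0]' >/dev/null
python3 -m inch '[-0.24,0.4,0,0,0,0,-0.48,0.81,0,0,0,0]' >/dev/null
python3 -m inch '[-0.24,0.4,0,0,0,0,-0.4,0.65,0,0,0,0,-0.48,0.81,0,0,0,0,-0.48,0.81,0,0,0,0,-0.48,0.81,0,0,0,0]' 
python3 - <<'E'
from m import *
np.set_printoptions(precision=4,suppress=True)
o=get_obs();print(delta([.4975,-.304,.132]),(R.from_quat(o['tool_rot']).as_matrix()))
S=camera('side')
cv2.imwrite('pics/f.png',cv2.resize(S[80:200,290:450],(800,600),interpolation=2)[:,:,::-1])
E
```

```text
time: 11.9
position: [0.5009, -0.3013, 0.2232]
tool_rot: [0.985, 0.172, -0.0, -0.001]
ft_force: [0.2, 1.1, 0.8]
grip_width: 0.0871
grip_force: 0.0
[-0.0519  0.02    1.1403] [[ 0.941   0.3383 -0.0006]
 [ 0.3383 -0.941   0.002 ]
 [ 0.0001 -0.0021 -1.    ]]
```

View pics/f.png

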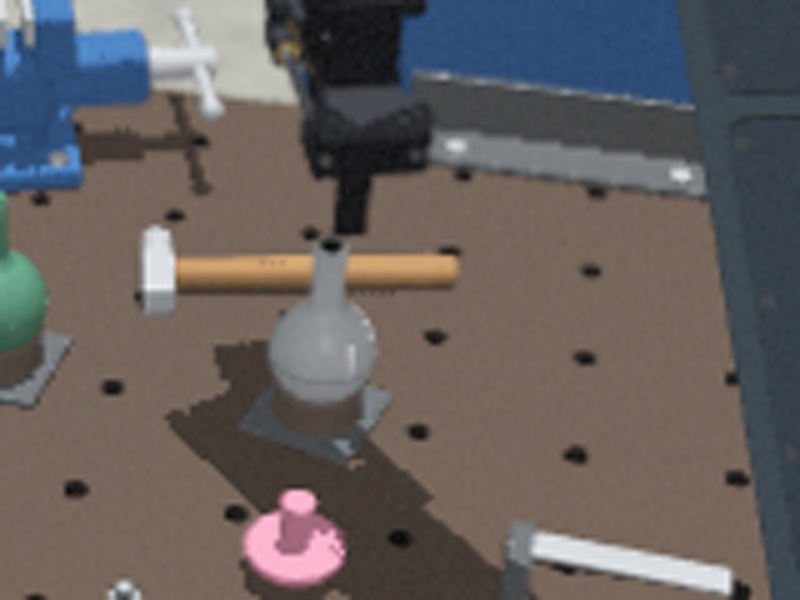

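The flask mouth is at crop (331,243) → (356.2,128.6), just below the open fingers. I'll go down and grip.

```bash
python3 -m inch '[-0.05,0.02,0,0,0,0,-0.05,0.02,0.3,0,0,0,-0.05,0.02,0.6,0,0,0,-0.05,0.02,0.9,0,0,0,-0.05,0.02,1,0,0,0,-0.05,0.02,1,0,0,0,-0.05,0.02,1,0,0,0]'
python3 -m inch '[0,0,0.1,0,0,0,0,0,0.12,0,0,0,0,0,0.12,0,0,0,0,0,0.12,0,0,0,0,0,0.12,0,0,0,0,0,0.12,0,0,0]' 30
python3 -c "
from h import *
o=get_obs();print(o['moment'],delta([.4975,-.304,.132],o))"
```

```text
time: 12.53
position: [0.4978, -0.3049, 0.144]
tool_rot: [0.985, 0.172, -0.0, -0.0]
ft_force: [-0.3, -1.0, 1.2]
grip_width: 0.0873
grip_force: 0.0
time: 13.03
position: [0.4976, -0.3059, 0.1346]
tool_rot: [0.985, 0.171, 0.0, 0.0]
ft_force: [-0.1, 0.5, -0.1]
grip_width: 0.0548
grip_force: 0.0
[ 0.04429335 -0.02323293  0.01995422] [ 0.00711197 -0.02248981  0.03211193]
```

```bash
python3 -m inch '[0,-0.02,0.03,0,0,0,0,-0.02,0.03,0,0,0,0,-0.02,0.03,0,0,0,0,-0.02,0.03,0,0,0,0,-0.02,0.03,0,0,0,0,-0.02,0.03,0,0,0,0,-0.02,0.03,0,0,0,0,-0.02,0.03,0,0,0,0,-0.02,0.03,0,0,0]' 10 30
python3 -c "
from h import *
o=get_obs();print(o['moment'],o['position'])"
python3 -m inch '[0,0,-0.04,0,0,0,0,0,-0.1,0,0,0,0,0,-0.25,0,0,0,0,0,-0.5,0,0,0,0,0,-0.8,0,0,0,0,0,-1,0,0,0,0,0,-1,0,0,0,0,0,-1,0,0,0]' 
python3 -c "
from h import *
o=get_obs();print(o['moment'],delta([.5555,.0195,.2],o))"
```

```text
time: 13.78
position: [0.4971, -0.3046, 0.1318]
tool_rot: [0.985, 0.172, 0.0, 0.0]
ft_force: [0.8, -2.0, -1.4]
grip_width: 0.0232
grip_force: 30.0
[-0.40120961 -0.05532117 -0.03120339] [ 0.49708126 -0.30455788  0.13178263]
time: 14.45
position: [0.4968, -0.3037, 0.2121]
tool_rot: [0.985, 0.172, 0.0, 0.0]
ft_force: [0.1, 0.6, -5.9]
grip_width: 0.0235
grip_force: 30.0
[ 0.00576156  0.08466629 -0.00738238] [ 2.05726202 -3.55414294  0.15120213]
```

```bash
python3 -m inch '[0.05,-0.1,0,0,0,0,0.2,-0.34,0,0,0,0,0.4,-0.65,0,0,0,0,0.51,-0.89,0,0,0,0]' >/dev/null
python3 -m inch '[0.2,-0.34,0,0,0,0,0.37,-0.64,0,0,0,0,0.51,-0.89,0,0,0,0]' >/dev/null
python3 -m inch '[0.2,-0.34,0,0,0,0,0.37,-0.64,0,0,0,0,0.51,-0.89,0,0,0,0]' >/dev/null
python3 -m inch '[0.2,-0.3,0,0,0,0,0.35,-0.6,0,0,0,0,0.45,-0.8,0,0,0,0,0.51,-0.88,0,0,0,0,0.51,-0.88,0,0,0,0,0.51,-0.88,0,0,0,0,0.51,-0.88,0,0,0,0]' 
python3 - <<'E'
from m import *
np.set_printoptions(precision=4,suppress=True)
o=get_obs();print(delta([.5548,.0192,.165]),o['moment'])
S=camera('side')
cv2.imwrite('pics/g.png',cv2.resize(S[150:250,270:380],(660,600),interpolation=2)[:,:,::-1])
print(proj('side',[[.5548,.0192,.0482+.0118],[.5548,.0192,.142]]))
E
```

```text
time: 15.87
position: [0.554, 0.0175, 0.2111]
tool_rot: [0.985, 0.171, -0.001, 0.0]
ft_force: [0.2, 0.3, -5.5]
grip_width: 0.0235
grip_force: 30.0
[ 0.0173 -0.0169  0.5764] [-0.051   0.0148 -0.008 ]
[[320.7503 210.6033]
 [320.9727 192.2092]]
```

View pics/g.png

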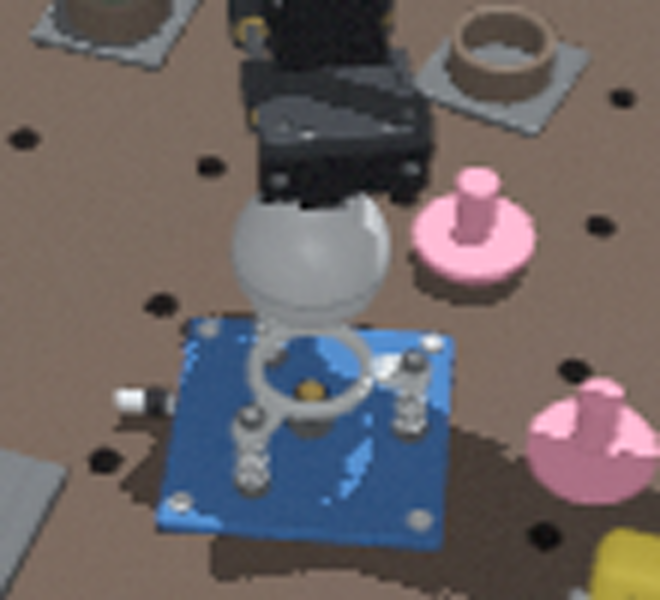

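The ring centre is at (321.8,211.2) and the ball centre at (321.8,191.3), in the same column and with the row spacing predicted for alignment. I'll descend.

```bash
python3 -m inch '[0.01,-0.015,0.15,0,0,0,0.01,-0.015,0.35,0,0,0,0.01,-0.015,0.5,0,0,0,0.01,-0.015,0.57,0,0,0,0.01,-0.015,0.57,0,0,0,0.01,-0.015,0.57,0,0,0]' 
python3 -m inch '[0,0,0.02,0,0,0,0,0,0.04,0,0,0,0,0,0.06,0,0,0,0,0,0.08,0,0,0,0,0,0.1,0,0,0,0,0,0.1,0,0,0,0,0,0.1,0,0,0]' 
python3 -c "
from h import *
o=get_obs();print(o['moment'],o['position'],delta([.5548,.0192,.158],o))"
```

```text
time: 16.42
position: [0.555, 0.0189, 0.1662]
tool_rot: [0.985, 0.171, -0.0, 0.0]
ft_force: [0.5, 1.1, -5.2]
grip_width: 0.0233
grip_force: 30.0
time: 17.0
position: [0.5552, 0.0196, 0.1589]
tool_rot: [0.985, 0.172, 0.001, 0.0]
ft_force: [-1.5, -0.5, 1.8]
grip_width: 0.0234
grip_force: 30.0
[-0.0436909   0.17155682  0.01340577] [0.55516224 0.01962299 0.15889957] [-0.00605957  0.00343618  0.01124161]
```

```bash
python3 -m inch '[0,0,0.02,0,0,0,0,0,0.03,0,0,0,0,0,0.045,0,0,0,0,0,0.06,0,0,0,0,0,0.075,0,0,0,0,0,0.09,0,0,0,0,0,0.09,0,0,0,0,0,0.09,0,0,0]' 
python3 -m inch '[0,0,0.01,0,0,0,0,0,0.02,0,0,0,0,0,0.03,0,0,0,0,0,0.03,0,0,0,0,0,0.03,0,0,0]' 
python3 -c "
from h import *
o=get_obs();print(o['moment'],o['position'],delta([.5548,.0192,.148],o))"
```

```text
time: 17.67
position: [0.5551, 0.0196, 0.1511]
tool_rot: [0.985, 0.172, 0.0, 0.0]
ft_force: [-1.3, -0.9, 5.4]
grip_width: 0.0231
grip_force: 30.0
time: 18.08
position: [0.5551, 0.0196, 0.1489]
tool_rot: [0.985, 0.172, 0.0, 0.0]
ft_force: [-1.9, -1.7, 5.7]
grip_width: 0.0233
grip_force: 30.0
[-0.10922463  0.22306412 -0.00651392] [0.55514042 0.01960114 0.14892182] [-0.00570746  0.00327522  0.01152045]
```

```bash
python3 -m inch '[0,0,0.005,0,0,0,0,0,0.01,0,0,0,0,0,0.01,0,0,0,0,0,0.01,0,0,0]' 
python3 -m inch '[0,0,0.005,0,0,0,0,0,0.01,0,0,0,0,0,0.01,0,0,0,0,0,0.01,0,0,0]'
```

```text
time: 18.42
position: [0.5552, 0.0196, 0.1482]
tool_rot: [0.985, 0.172, 0.0, 0.0]
ft_force: [-2.1, -0.7, 7.4]
grip_width: 0.0234
grip_force: 30.0
time: 18.75
position: [0.5552, 0.0196, 0.1477]
tool_rot: [0.985, 0.172, 0.0, 0.0]
ft_force: [-2.1, -0.9, 8.5]
grip_width: 0.0235
grip_force: 30.0
```

```bash
python3 -m inch '[0,0,0.005,0,0,0,0,0,0.01,0,0,0,0,0,0.01,0,0,0,0,0,0.01,0,0,0]' 
python3 -m inch '[0,0,0.005,0,0,0,0,0,0.01,0,0,0,0,0,0.01,0,0,0,0,0,0.01,0,0,0]'
```

```text
time: 19.08
position: [0.5553, 0.0196, 0.1476]
tool_rot: [0.985, 0.172, 0.001, 0.0]
ft_force: [-3.3, -0.8, 12.8]
grip_width: 0.0231
grip_force: 30.0
time: 19.42
position: [0.5554, 0.0196, 0.1475]
tool_rot: [0.985, 0.172, 0.001, 0.0]
ft_force: [-4.0, -0.8, 17.0]
grip_width: 0.0235
grip_force: 30.0
```

```bash
python3 -m inch '[0,0,0,0,0,0,0,0,0,0,0,0,0,0,0,0,0,0,0,0,0,0,0,0,0,0,0,0,0,0,0,0,0,0,0,0]'
python3 - <<'E'
from m import *
S=camera('side');print(seg(S,(314,285),10,'red')[:3])
o=get_obs();print(o['moment'],o['ft_force'])
print(hand_in())
E
```

```text
time: 19.92
position: [0.5554, 0.0196, 0.1475]
tool_rot: [0.985, 0.172, 0.001, 0.0]
ft_force: [-3.6, -0.9, 17.2]
grip_width: 0.0231
grip_force: 30.0
(array([314.5       , 286.59183673]), (np.int64(311), np.int64(280), np.int64(318), np.int64(293)), 98)
[-0.04488116  0.78670778 -0.00644267] [-3.93563073 -1.26895059 15.93385288]
the job is handed in; nothing more can be done
None
```

The red master is back level in its red slot, and I handed the job in at about 20 s with the flask held upright in the ring and its crown pressed on the probe tip at about 17 N on the wrist, steady.

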